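Build up the plate press and weigh it down

TASK

Build up the press on its stand: lay the separator sheet centred and square on the lower plate, the loose aluminium plate centred and square on the sheet, then the cork pad flat in the middle of that, and last stand the toppled steel weight upright, foot down, in the middle of the pad. Set each piece down rather than dropping it, in that order, let go of everything, and leave the other things on the bench where they are.

Things in the scene. Friction and masses are not known exactly. Their poses are not given: they have to be found in the camera images.
- press: low press stand that stays put: a white plastic block 150 (its x) by 96 (its y) mm on rubber feet, block top 20 mm above the bench, carrying in its middle a raised bare aluminium lower plate 110 by 60 by 10 mm (long side along x) whose top is 30 mm above the bench. Origin under its centre on the bench, z up.
- platen (a point): centre of the top face of the lower plate on the press stand, 30 mm above the bench; axes as the stand's (x along the plate's long side, z up).
- sheet: separator sheet: stiff flat black plastic rectangle 124 (its x) by 64 (its y) by 6 mm thick, the longest and thinnest flat piece, lying flat. Origin at the centre of its underside, z up. About 60 g.
- plate: upper plate: loose flat aluminium rectangle 110 (its x) by 60 (its y) by 10 mm thick, twin of the one on the stand, lying flat. Origin at the centre of its underside, z up. About 180 g.
- pad: cork pad: flat square 56 by 56 by 8 mm thick, lying flat. Origin at the centre of its underside, z up. About 20 g.
- weight: solid steel laboratory weight, toppled on its side: eight-sided body 40 mm across its flats and 52 mm tall, lying on one flat, then a round neck 16 mm across (52 to 66 mm above the foot) and a round knob 26 mm across (66 to 78 mm); 78 mm overall, about 500 g. Origin at the centre of its flat foot; z runs along its axis from foot to knob (points up when it stands).
- dish: bystander, to be left alone: open round glass dish, 90 mm across, 15 mm high. Origin at its middle, on the underside.
- jar: bystander, to be left alone: closed glass jar, 48 mm across, 60 mm high. Origin at its middle, on the underside.
- vial: bystander, to be left alone: small closed brown glass vial, 26 mm across, 45 mm high. Origin at its middle, on the underside.
- spatula: bystander, to be left alone: flat spatula with black handle, 160 mm long, lying flat; its body x runs along it. Origin on its underside, about mid-length.
- boat: bystander, to be left alone: small open square white plastic weighing boat, 60 by 60 mm, 14 mm high. Origin at its middle, on the underside.
Mind the look-alikes: they are no part of the job. Several things have the shape of the sheet; the one meant has the colours described above. There is more than one size of the pad; the job needs the middle-sized.

How it is judged:
By the outcome, as a careful person would: the job done as asked, in the order asked, and still so for the second after the job is handed in, with the robot touching nothing.
It also fails if it takes over 72 s, if anything falls off the work surface, if the arm or the gripper's body presses on something with over 40 N, if the wrist force passes 120 N, or if a joint passes its speed limit or range.

ROBOT

A 7-joint arm with a two-finger parallel gripper is mounted at the origin on the work surface. World frame = base frame: x ahead of the robot, y to its left, z up, the work surface at z = 0. Lengths are in m, angles in rad, forces in N, time in s.
With the tool pointing down it reaches from about 0.35 to 0.9 m from the base axis. Payload 8.1 kg.
Tool frame: the origin (TCP) lies at the very end of the fingers, on their centre line; the grasp point (between the pads) lies 19 mm behind it; z points along the fingers, y is the line along which they close (so a half turn about z gives the same grasp; the last joint's range is limited). The gripper opens to 92 mm and grips with 3 to 60 N. Pads are 19 mm wide; open, the fingers measure 130 mm over their backs; the gripper's body (75 mm by 190 mm) begins 47 mm behind the grasp point.
Start: joints at [-1.283, 0.434, 0.025, 1.573, -0.012, 1.134, -0.075], TCP at [0.238, 0.578, 0.227] pointing down, gripper open.
Joint ranges: [-2.62, 2.62], [-0.44, 2.09], [-1.27, 1.32], [0.08, 2.57], [-1.32, 4.46], [0.12, 2], [-2.74, 2.74]. Speed limits (rad/s): [2.22, 2.22, 3.01, 3.01, 3.14, 3.14, 3.14].

INTERFACE

Orientations are given as a unit quaternion [x, y, z, w].
In Python, from workcell import robot gives the robot as it stands.
- The arm moves only by the tool step_arm, never from a script. Its argument "moves" is a list that holds one entry, the list of rows, each a list of 7 numbers: the closure, from 0 (fully open) to 1 (shut), then the shift along the tool's x, y, z in mm, then the turn, a rotation vector about the tool's x, y, z in degrees. In form: [[[hand, x, y, z, wx, wy, wz], ...]]. A call has 1 to 8 rows; each row is the pose to reach, as a shift and turn from the pose commanded when the call began, along the tool's axes at that moment; what a row does not reach only later rows make up. A row lasts 1/12 s, in which the tool goes at most 41.7 mm and 7.16 degrees, less where a joint would pass 70% of its speed; a pose out of reach is approached as far as the arm can. A call with a gripper value outside its range is refused whole. The fingers move at their own pace and stop on an object; "newtons" is the grip in N (left out, the last holds). Time passes only in rows, so rows that repeat a pose let the fingers close. It gives the time, the measured TCP pose, the force, the opening and the grip force at its end, in the units of the state.
- robot.state(): the state, without advancing time (a new reading comes with each control period).
- robot.snapshot(name): name is "scene" or "top"; returns the picture (384x512x3 uint8, red, green, blue); there is no depth.
- robot.camera_params(name): a dict with "camera_matrix" (3x3 intrinsics, pixels), "cam_to_world" (4x4, takes a point from camera to world coordinates). Camera axes: x right, y up, looking along -z (the intrinsics and any distortion apply to the point x, -y, -z); pixel columns grow to the right and rows downward; lengths in m; the calibration is good to about 2 mm. A picture is of the moment at which its call begins. camera_params takes no time and is no camera call.
- robot.close_job(): hands the job in; it is judged then, once.
The state is a dict: "clock": time; "qpos": joint angles; "joint_velocities": joint speeds; "effort": joint torques, N m; "eef_pos": TCP position; "eef_rot": TCP orientation; "contact_force": force on the tool from outside, world axes, zero at the start; "ft_torque": the same for the moment, N m; "width": opening from 0.0 (shut) to 1.0 (fully open); "gripper_force": force on a finger pad.
Only numpy, scipy, OpenCV 4.12 (cv2) and the standard library are available. Lean on these libraries where they do the work, as an engineer would, in place of code of your own. Each camera call takes 0.05 s, during which the arm holds its last target. There are 200 camera calls.

## Working session

There is one attempt and no reset: what is moved stays moved. The work goes in short steps, Python scripts to look and compute and a tool call to move; the robot and the scene stay as the last step left them, time stands still between calls to the robot, and variables do not carry over. Pictures are saved under pics/ and viewed, at most 13 in all, crops included, and the job is handed in when it is done.

Besides the shell and the picture viewer there is one more tool, called after "Emit:" in YAML: its name, and indented under it one key for each argument. step_arm: Moves the arm, as the interface text tells. Its arguments: {"type":"object","properties":{"moves":{"type":"array","items":{"type":"array","items":{"type":"array","items":{"type":"number"}}}},"newtons":{"type":"number"}},"required":["moves"]}

```bash
mkdir -p pics; ls
python3 - <<'E'
from workcell import robot
import cv2,numpy as np
np.set_printoptions(precision=4,suppress=True)
for n in("scene","top"):
    im=robot.snapshot(n); cv2.imwrite(f"pics/{n}0.png",im[:,:,::-1]); 
    p=robot.camera_params(n); print(n,p["camera_matrix"],p["cam_to_world"],[k for k in p])
a=[cv2.resize(cv2.imread(f"pics/{n}0.png"),(800,600),interpolation=cv2.INTER_CUBIC) for n in("scene","top")]
cv2.imwrite("pics/s.png",a[0]);cv2.imwrite("pics/t.png",a[1])
print(robot.state())
E
```

```text
pics
scene [[356.4741   0.     258.814 ]
 [  0.     356.4741 191.3111]
 [  0.       0.       1.    ]] [[ 0.6242 -0.5494  0.5555  1.1166]
 [ 0.7813  0.4397 -0.4429 -0.4599]
 [-0.0009  0.7105  0.7037  0.7571]
 [ 0.      0.      0.      1.    ]] ['camera_matrix', 'cam_to_world']
top [[492.4203   0.     256.7353]
 [  0.     492.4203 182.8643]
 [  0.       0.       1.    ]] [[-0.003   0.9811 -0.1936  0.2942]
 [-1.     -0.0028  0.0013  0.0098]
 [ 0.0007  0.1936  0.9811  1.4795]
 [ 0.      0.      0.      1.    ]] ['camera_matrix', 'cam_to_world']
{'clock': 0.1, 'qpos': array([-1.2826,  0.4352,  0.025 ,  1.574 , -0.0116,  1.134 , -0.0751]), 'joint_velocities': array([-0.0017,  0.0009,  0.0006, -0.0033,  0.0002, -0.0005, -0.0022]), 'effort': array([  0.0027, -66.9124,   0.988 , -31.5148,  -0.0604,   0.0375,
         0.    ]), 'eef_pos': array([0.2379, 0.5774, 0.226 ]), 'eef_rot': array([ 0.1942,  0.981 , -0.0007, -0.0001]), 'contact_force': array([ 0.7386,  0.0198, -0.0848]), 'ft_torque': array([-0.0136,  0.0065,  0.0325]), 'gripper_force': 0.0, 'width': 1.0015410270409588}
```

View pics/s.png

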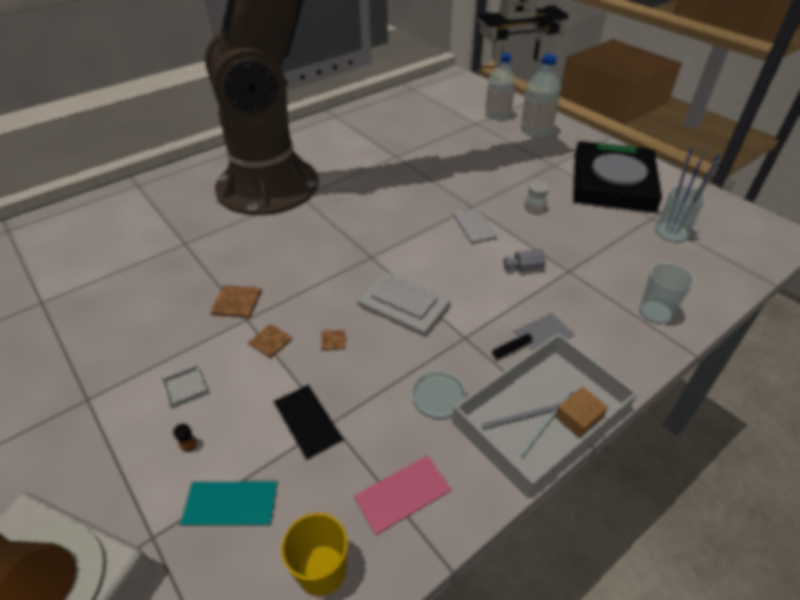

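View pics/t.png

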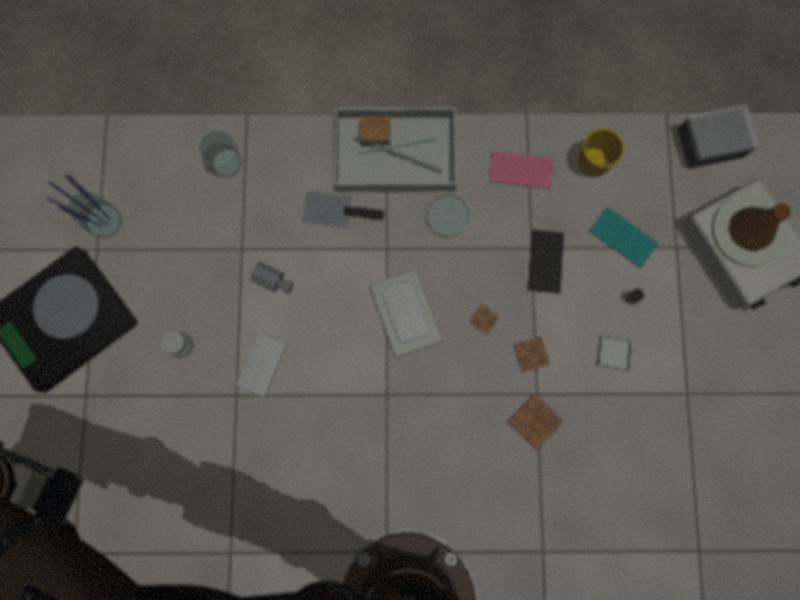

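Candidates (pixels in the 800x600 top view):
- **Sheet:** black (546,262). The pink (521,170) and teal (623,238) pieces are look-alikes.
- **Pad:** middle-sized cork (532,354). The others are small (484,319) and large (535,420).
- **Plate:** grey (261,364).
- **Weight:** (271,278), knob to the right.
- **Press:** (405,313).

Next I fit poses by a model fit in both views and make a close crop.

```bash
cat > vis.py <<'E'
import numpy as np, cv2
from scipy.optimize import minimize
from workcell import robot
CAM={n:robot.camera_params(n) for n in("scene","top")}
def proj(n,P):
    p=CAM[n];T=np.linalg.inv(p["cam_to_world"]);c=np.asarray(P)@T[:3,:3].T+T[:3,3]
    c=c*[1,-1,-1];u=c@p["camera_matrix"].T;return u[:,:2]/u[:,2:]
def ray(n,uv,z):
    p=CAM[n];d=np.linalg.inv(p["camera_matrix"])@[uv[0],uv[1],1]*[1,-1,-1]
    M=p["cam_to_world"];d=M[:3,:3]@d;o=M[:3,3];return o+d*(z-o[2])/d[2]
def box(sx,sy,z0,z1):
    f=np.array([[-1,-1],[1,-1],[1,1],[-1,1]])*[sx/2,sy/2]
    b=np.c_[f,np.full(4,z0)];t=np.c_[f,np.full(4,z1)];return [np.r_[b,t],t]   # silhouette, top face
def cyl(r,a,b,z,n,ph=0):  # axis along x lying at height z
    t=np.arange(n)*2*np.pi/n+ph
    return [np.r_[[[x,r*np.cos(k),z+r*np.sin(k)] for k in t for x in(a,b)]]]
ro=.02/np.cos(np.pi/8)
MOD=dict(sheet=box(.124,.064,0,.006),plate=box(.11,.06,0,.01),pad=box(.056,.056,0,.008),
 press=box(.15,.096,.003,.02)+box(.11,.06,.02,.03),
 weight=cyl(ro,0,.052,.02,8,np.pi/8)+cyl(.008,.052,.066,.02,16)+cyl(.013,.066,.078,.02,16))
S=8
def masks(n,mod,q,roi):
    x,y,th,dz=q;c,s=np.cos(th),np.sin(th);R=np.array([[c,-s,0],[s,c,0],[0,0,1]])
    x0,y0,w,h=roi;out=[]
    for m in mod:
        uv=(proj(n,m@R.T+[x,y,dz])-[x0,y0]+.5)*S-.5
        k=cv2.convexHull(uv.astype(np.float32))[:,0]
        im=np.zeros((h*S,w*S),np.uint8);cv2.fillPoly(im,[np.round(k*16).astype(np.int32)],255,shift=4)
        im=cv2.resize(im,(w,h),interpolation=cv2.INTER_AREA).astype(float)/255
        out.append(cv2.GaussianBlur(im,(0,0),1.0))
    return out
def fit(ims,mod,q0,views=("scene","top"),freez=True,pad=.02):
    rois={}
    for n in views:
        P=np.concatenate(mod);r=np.hypot(*np.abs(P[:,:2]).max(0))+pad
        c=[q0[0],q0[1],q0[3]];t=np.linspace(0,6.28,16);uv=proj(n,np.c_[c[0]+r*np.cos(t),c[1]+r*np.sin(t),0*t+c[2]])
        a=np.floor(uv.min(0)).astype(int);b=np.ceil(uv.max(0)).astype(int);a=np.maximum(a,0);b=np.minimum(b,[512,384]);rois[n]=(*a,*(b-a))
    def cost(v):
        q=[q0[0]+v[0]*.01,q0[1]+v[1]*.01,q0[2]+v[2]*.1,q0[3]+(v[3]*.01 if freez else 0)];e=0
        for n in views:
            x0,y0,w,h=rois[n];I=ims[n][y0:y0+h,x0:x0+w].reshape(-1,3).astype(float)
            g=np.mgrid[:h,:w].reshape(2,-1)/50.
            A=np.c_[np.ones(h*w),g.T,np.array([m.ravel() for m in masks(n,mod,q,rois[n])]).T]
            r=I-A@np.linalg.lstsq(A,I,rcond=None)[0];e+=np.minimum(np.abs(r),25).mean()
        return e
    k=4 if freez else 3;best=None
    for st in(1,.3):
        s=np.zeros(k) if best is None else best.x
        best=minimize(cost,s,method="Nelder-Mead",options=dict(initial_simplex=np.r_[[s],s+st*np.eye(k)],xatol=.003,fatol=1e-4,maxiter=400))
    v=best.x
    return np.array([q0[0]+v[0]*.01,q0[1]+v[1]*.01,q0[2]+v[2]*.1,q0[3]+(v[3]*.01 if freez else 0)]),best.fun
def look():return {n:robot.snapshot(n) for n in("scene","top")}
E
cat > go.py <<'E'
from vis import *
np.set_printoptions(precision=4,suppress=True)
ims={n:cv2.imread(f"pics/{n}0.png")[:,:,::-1] for n in("scene","top")}
px=dict(sheet=(546,262,(561,293),(564,231)),plate=(261,364,(250,392),(273,336)),pad=(532,354,(514,340),(545,338)),press=(405,313,(388,275),(420,352)),weight=(254,272,(254,272),(291,287)))
k=.64
for o,(u,v,a,b) in px.items():
    c=ray("top",(u*k,v*k),.01);A=ray("top",np.array(a)*k,.01);B=ray("top",np.array(b)*k,.01);th=np.arctan2(*(B-A)[1::-1])
    q,f=fit(ims,MOD[o],[c[0],c[1],th,0]);q2,f2=fit(ims,MOD[o],[q[0],q[1],q[2],0],freez=False)
    qs=[fit(ims,MOD[o],[q[0],q[1],q[2],0],views=(n,),freez=False)[0] for n in("scene","top")]
    print(o,q,round(f,2),'z0:',q2,round(f2,2),'scene',qs[0][:3],'top',qs[1][:3],flush=True)
    for n in ims:
        pass
E
time python3 go.py
python3 - <<'E'
import cv2,numpy as np
t=cv2.imread('pics/top0.png');s=cv2.imread('pics/scene0.png')
def c(im,x0,y0,w,h):return cv2.convertScaleAbs(cv2.resize(im[y0:y0+h,x0:x0+w],(400,300),interpolation=cv2.INTER_CUBIC),alpha=1.5)
a=np.vstack([np.hstack([c(t,290,140,140,105),c(t,140,150,144,108)]),np.hstack([c(s,130,170,140,105),c(s,220,120,144,108)])])
cv2.imwrite('pics/crop1.png',a)
E
```

```text
sheet [ 0.6356 -0.2748 -0.1025 -0.0029] 8.22 z0: [ 0.6368 -0.2751 -0.1033  0.    ] 8.73 scene [ 0.638  -0.2748 -0.1045] top [ 0.6343 -0.275  -0.1067]
plate [ 0.4368  0.2775 -0.3471  0.0017] 6.79 z0: [ 0.4353  0.2789 -0.3473  0.    ] 6.79 scene [ 0.4355  0.2796 -0.3653] top [ 0.4342  0.2763 -0.3464]
pad [ 0.4521 -0.2397 -1.3024 -0.0023] 8.33 z0: [ 0.4528 -0.2397 -1.3047  0.    ] 9.03 scene [ 0.4548 -0.2393 -1.2928] top [ 0.4518 -0.2404 -1.2852]
press [ 0.5322  0.0024 -2.8004 -0.0008] 6.69 z0: [ 0.5326  0.002  -2.7987  0.    ] 6.56 scene [ 0.5337  0.0026 -2.7965] top [ 0.5297 -0.001  -2.7982]
weight [ 0.6155  0.2944 -2.0322 -0.0093] 10.19 z0: [ 0.6161  0.2917 -1.9595  0.    ] 10.85 scene [ 0.6225  0.2873 -2.0233] top [ 0.6123  0.2911 -2.0255]
real	0m15.593s
user	0m22.085s
sys	0m1.074s
```

View pics/crop1.png

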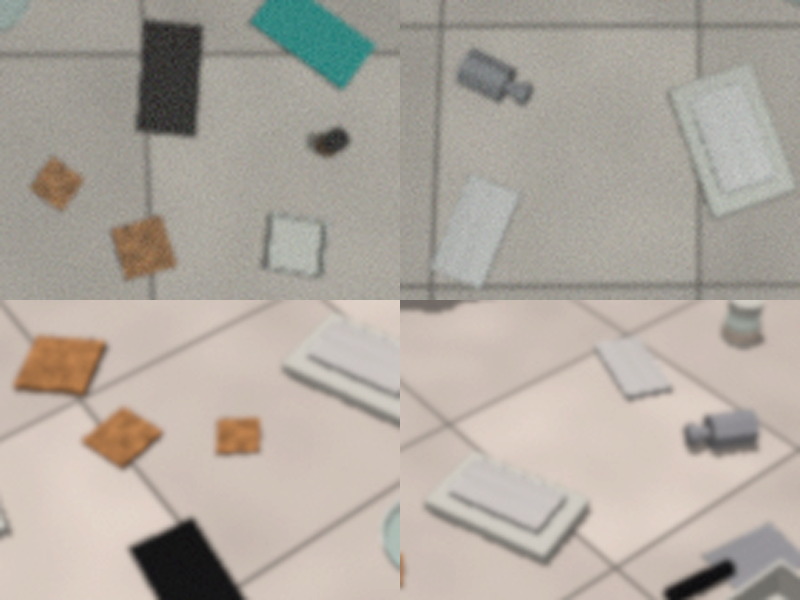

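The crop confirms the choices: black sheet (170,78), middle cork (143,247), grey plate (475,232), stand (732,142), and the weight with its knob toward lower right (495,80). The fitted base heights are within 3 mm of the bench, so they are plausible. The weight's fit is off by 9 mm, so I'll re-check it later.

```bash
cat > d.py <<'E'
# d.py x y z azY [tilt]: shift/turn from measured pose to target (m, deg)
import sys,numpy as np
from scipy.spatial.transform import Rotation as R
from workcell import robot
np.set_printoptions(precision=2,suppress=True)
def goal(a,t=0):
    a=np.radians(a);y=np.array([np.cos(a),np.sin(a),0]);z=np.array([0,0,-1.]);x=np.cross(y,z)
    return R.from_matrix(np.c_[x,y,z])*R.from_rotvec([0,np.radians(t),0])
def delta(p,r):
    s=robot.state();r0=R.from_quat(s["eef_rot"])
    return r0.inv().apply(np.array(p)-s["eef_pos"])*1000,np.degrees((r0.inv()*r).as_rotvec())
if __name__=="__main__":
    v=[float(k) for k in sys.argv[1:]];s=robot.state();y=R.from_quat(s["eef_rot"]).as_matrix()
    print("t",round(s["clock"],2),"p",s["eef_pos"]*1000,"azY",np.degrees(np.arctan2(y[1,1],y[0,1])),"z",y[:,2],"q",s["qpos"],"w",s["width"],"F",s["contact_force"])
    if v: print("shift %s turn %s"%delta(v[:3],goal(*v[3:])))
E
python3 d.py .637 -.275 .08 84.1
```

```text
t 0.1 p [237.95 577.45 226.02] azY 67.60424133733478 z [-0. -0. -1.] q [-1.28  0.44  0.02  1.57 -0.01  1.13 -0.08] w 1.0015410270409588 F [ 0.74  0.02 -0.08]
shift [-693.72 -635.91  146.99] turn [ -0.08  -0.   -16.5 ]
```

Emit:
step_arm:
  moves:
    - [[0,-694,-636,0,0,0,0],[0,-694,-636,0,0,0,0],[0,-694,-636,0,0,0,0],[0,-694,-636,0,0,0,0],[0,-694,-636,0,0,0,0],[0,-694,-636,0,0,0,0],[0,-694,-636,0,0,0,0],[0,-694,-636,0,0,0,0]]
  newtons: 25

```text
clock: 0.77
eef_pos: [0.3798, 0.2739, 0.2266]
eef_rot: [0.194, 0.981, -0.0, -0.0]
contact_force: [1.3, 0.8, 0.1]
width: 0.999
gripper_force: 0.0
```

```bash
python3 d.py .637 -.275 .08 84.1
python3 - <<'E'
from vis import *
im=look()
for n in im: cv2.imwrite(f"pics/{n}1.png",im[n][:,:,::-1])
E
```

```text
t 0.77 p [379.76 273.94 226.63] azY 67.60981142686603 z [-0. -0. -1.] q [-0.86  0.18  0.14  1.95 -0.03  1.02  0.47] w 0.9989251088910259 F [1.3  0.79 0.06]
shift [-446.97 -409.56  146.59] turn [ -0.    -0.01 -16.49]
```

Emit:
step_arm:
  moves:
    - [[0,-447,-410,0,0,0,-16.5],[0,-447,-410,0,0,0,-16.5],[0,-447,-410,0,0,0,-16.5],[0,-447,-410,0,0,0,-16.5],[0,-447,-410,0,0,0,-16.5],[0,-447,-410,0,0,0,-16.5],[0,-447,-410,0,0,0,-16.5],[0,-447,-410,0,0,0,-16.5]]

```text
clock: 1.53
eef_pos: [0.5162, -0.0161, 0.2267]
eef_rot: [0.051, 0.999, 0.0, -0.0]
contact_force: [0.6, 0.2, 0.1]
width: 0.999
gripper_force: 0.0
```

```bash
python3 d.py .637 -.275 .06 84.1
```

```text
t 1.53 p [516.25 -16.14 226.67] azY 84.14284024601444 z [-0.  0. -1.] q [-0.33  0.26  0.33  1.86 -0.1   1.04  1.5 ] w 0.9987122828714216 F [0.65 0.2  0.1 ]
shift [-146.55 -245.22  166.61] turn [ 0.01 -0.    0.04]
```

Emit:
step_arm:
  moves:
    - [[0,-147,-245,100,0,0,0],[0,-147,-245,100,0,0,0],[0,-147,-245,100,0,0,0],[0,-147,-245,100,0,0,0],[0,-147,-245,100,0,0,0],[0,-147,-245,100,0,0,0],[0,-147,-245,100,0,0,0],[0,-147,-245,166,0,0,0]]

```text
clock: 2.2
eef_pos: [0.6391, -0.2792, 0.0928]
eef_rot: [0.054, 0.999, -0.004, 0.005]
contact_force: [0.7, -1.6, 1.4]
width: 1.001
gripper_force: 0.0
```

```bash
python3 - <<'E'
from workcell import robot
import time
E
python3 d.py .637 -.275 .002 84.1
```

```text
t 2.2 p [ 639.11 -279.21   92.76] azY 83.77829750885319 z [ 0.01 -0.01 -1.  ] q [ 0.13  0.68  0.34  1.55 -0.25  0.95  2.  ] w 1.0010184174638963 F [ 0.71 -1.59  1.39]
shift [ 3.43  4.6  90.7 ] turn [-0.41  0.55 -0.32]
```

Emit:
step_arm:
  moves:
    - [[0,0,0,0,0,0,0],[0,0,0,30,0,0,0],[0,0,0,60,0,0,0],[0,0,0,60,0,0,0],[0,0,0,60,0,0,0],[0,0,0,60,0,0,0]]

```text
clock: 2.7
eef_pos: [0.6362, -0.2693, 0.0312]
eef_rot: [0.051, 0.999, -0.0, 0.001]
contact_force: [0.4, -0.0, -0.1]
width: 0.998
gripper_force: 0.0
```

```bash
python3 d.py .637 -.275 .002 84.1
```

```text
t 2.7 p [ 636.15 -269.27   31.18] azY 84.15030728473353 z [ 0. -0. -1.] q [ 0.13  0.74  0.31  1.6  -0.28  0.84  2.02] w 0.9984858140448969 F [ 0.44 -0.03 -0.05]
shift [-1.38 -5.61 29.18] turn [-0.01  0.1   0.05]
```

Emit:
step_arm:
  moves:
    - [[0,-1.4,-5.6,15,0,0,0],[0,-1.4,-5.6,25,0,0,0],[0,-1.4,-5.6,29,0,0,0],[0,-1.4,-5.6,29,0,0,0],[1,-1.4,-5.6,29,0,0,0],[1,-1.4,-5.6,29,0,0,0],[1,-1.4,-5.6,29,0,0,0],[1,-1.4,-5.6,29,0,0,0]]
  newtons: 20

```text
clock: 3.37
eef_pos: [0.6361, -0.2754, 0.0005]
eef_rot: [0.051, 0.999, -0.0, 0.0]
contact_force: [-0.2, 0.1, 3.4]
width: 0.759
gripper_force: 1.2
```

```bash
python3 d.py .5326 .002 .12 109.7
```

```text
t 3.37 p [ 636.13 -275.43    0.48] azY 84.10921674647278 z [ 0. -0. -1.] q [ 0.15  0.79  0.3   1.6  -0.29  0.8   2.04] w 0.7590340080527751 F [-0.25  0.13  3.37]
shift [ 131.39  265.32 -119.63] turn [ -0.01   0.03 -25.59]
```

Emit:
step_arm:
  moves:
    - [[1,0,0,-1,0,0,0],[1,0,0,-1,0,0,0],[1,0,0,-1,0,0,0],[1,0,0,-1,0,0,0],[1,0,0,-6,0,0,0],[1,0,0,-25,0,0,0],[1,0,0,-50,0,0,0],[1,0,0,-80,0,0,0]]

```text
clock: 4.03
eef_pos: [0.6347, -0.2749, 0.0798]
eef_rot: [0.051, 0.999, 0.0, -0.002]
contact_force: [-0.2, -0.1, -0.5]
width: 0.694
gripper_force: 20.0
```

```bash
python3 d.py .5326 .002 .11 109.7
```

```text
t 4.03 p [ 634.73 -274.86   79.76] azY 84.10232735284806 z [-0.  0. -1.] q [ 0.13  0.69  0.33  1.56 -0.26  0.94  2.01] w 0.6944057724528496 F [-0.2  -0.08 -0.48]
shift [130.13 264.92 -29.65] turn [  0.08  -0.17 -25.6 ]
```

Emit:
step_arm:
  moves:
    - [[1,10,20,-10,0,0,-2],[1,25,50,-20,0,0,-5],[1,42,85,-30,0,0,-9],[1,59,120,-30,0,0,-13],[1,76,155,-30,0,0,-17],[1,93,190,-30,0,0,-21],[1,109,222,-30,0,0,-24],[1,120,245,-30,0,0,-25.6]]

```text
clock: 4.7
eef_pos: [0.5402, -0.0159, 0.1106]
eef_rot: [-0.174, 0.985, 0.001, 0.0]
contact_force: [0.6, 0.2, -1.2]
width: 0.694
gripper_force: 20.0
```

```bash
python3 d.py .5326 .002 .06 109.65
```

```text
t 4.7 p [540.25 -15.87 110.59] azY 110.02421239005648 z [-0.  0. -1.] q [-0.23  0.43  0.21  1.93 -0.13  0.8   1.98] w 0.6940674579690577 F [ 0.64  0.18 -1.21]
shift [ 1.08 19.34 50.62] turn [0.08 0.01 0.37]
```

Emit:
step_arm:
  moves:
    - [[1,1,10,15,0,0,0],[1,1,19,35,0,0,0],[1,1,19,48,0,0,0],[1,1,19,50,0,0,0],[1,1,19,50,0,0,0],[1,1,19,50,0,0,0]]

```text
clock: 5.2
eef_pos: [0.5349, -0.0024, 0.0609]
eef_rot: [-0.171, 0.985, -0.0, 0.0]
contact_force: [-0.3, 0.6, -0.3]
width: 0.689
gripper_force: 20.0
```

```bash
python3 d.py .5326 .002 .029 109.65
python3 - <<'E'
from vis import *
im=look()
for n in im: cv2.imwrite(f"pics/{n}2.png",im[n][:,:,::-1])
f=lambda i:cv2.resize(i,(400,300),interpolation=cv2.INTER_CUBIC)[:,:,::-1]
cv2.imwrite("pics/v2.png",np.hstack([f(im["scene"][125:245,180:340]),f(im["top"][145:265,180:340])]))
E
```

```text
t 5.2 p [534.87  -2.38  60.87] azY 109.6542242378976 z [ 0. -0. -1.] q [-0.24  0.49  0.19  1.98 -0.15  0.68  1.96] w 0.6890873227662346 F [-0.34  0.61 -0.35]
shift [ 0.69  4.9  31.86] turn [-0.03  0.04  0.  ]
```

View pics/v2.png

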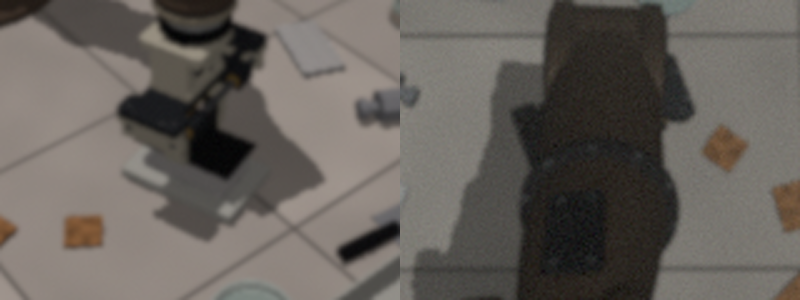

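The crop shows the sheet level in the gripper over the stand (scene crop about (220,160)). The arm hides it in the top view. Next I lower it.

Emit:
step_arm:
  moves:
    - [[1,0.7,5,10,0,0,0],[1,0.7,5,20,0,0,0],[1,0.7,5,25,0,0,0],[1,0.7,5,27,0,0,0],[1,0.7,5,28,0,0,0],[1,0.7,5,29,0,0,0],[1,0.7,5,29.5,0,0,0],[1,0.7,5,29.5,0,0,0]]

```text
clock: 5.97
eef_pos: [0.5322, 0.0025, 0.0309]
eef_rot: [-0.171, 0.985, -0.0, 0.0]
contact_force: [0.4, 0.4, -0.1]
width: 0.694
gripper_force: 20.0
```

```bash
python3 d.py .5326 .002 .031 109.65
```

```text
t 5.97 p [532.22   2.54  30.92] azY 109.69070921800852 z [ 0.  0. -1.] q [-0.24  0.54  0.18  2.01 -0.16  0.61  1.96] w 0.6935754706083499 F [ 0.38  0.44 -0.08]
shift [-0.18 -0.64 -0.08] turn [-0.01  0.02  0.04]
```

Emit:
step_arm:
  moves:
    - [[1,-0.2,-0.6,0.5,0,0,0],[1,-0.2,-0.6,1,0,0,0],[1,-0.2,-0.6,1,0,0,0],[1,-0.2,-0.6,1,0,0,0]]

```text
clock: 6.3
eef_pos: [0.5323, 0.0025, 0.0308]
eef_rot: [-0.171, 0.985, 0.0, 0.0]
contact_force: [-5.3, 1.3, 14.8]
width: 0.696
gripper_force: 20.0
```

Emit:
step_arm:
  moves:
    - [[1,0,0,-1,0,0,0],[0,0,0,-1,0,0,0],[0,0,0,-1,0,0,0],[0,0,0,-1,0,0,0],[0,0,0,-10,0,0,0],[0,0,0,-40,0,0,0],[0,0,0,-80,0,0,0],[0,0,0,-120,0,0,0]]

```text
clock: 6.97
eef_pos: [0.5314, 0.0019, 0.151]
eef_rot: [-0.171, 0.985, -0.0, -0.001]
contact_force: [1.2, 0.8, 0.1]
width: 0.996
gripper_force: 0.0
```

```bash
python3 d.py .436 .2785 .1 70.1
```

```text
t 6.97 p [531.43   1.93 150.96] azY 109.69037627467392 z [-0. -0. -1.] q [-0.28  0.37  0.23  1.91 -0.11  0.88  1.92] w 0.9957500198780069 F [1.21 0.8  0.06]
shift [ -3.45 292.54  51.01] turn [-0.03 -0.13 39.59]
```

Emit:
step_arm:
  moves:
    - [[0,-3.5,292,0,0,0,40],[0,-3.5,292,0,0,0,40],[0,-3.5,292,0,0,0,40],[0,-3.5,292,0,0,0,40],[0,-3.5,292,0,0,0,40],[0,-3.5,292,0,0,0,40],[0,-3.5,292,30,0,0,40],[0,-3.5,292,50,0,0,40]]

```text
clock: 7.63
eef_pos: [0.4376, 0.284, 0.1024]
eef_rot: [0.175, 0.985, 0.003, 0.002]
contact_force: [1.5, -0.1, -0.2]
width: 1.002
gripper_force: 0.0
```

```bash
cat > chk.py <<'E'
from vis import *
import sys
np.set_printoptions(precision=4,suppress=True)
im=look()
for n in im: cv2.imwrite(f"pics/{n}{sys.argv[1]}.png",im[n][:,:,::-1])
f=lambda i:cv2.resize(i,(400,300),interpolation=cv2.INTER_CUBIC)[:,:,::-1]
cv2.imwrite(f"pics/v{sys.argv[1]}.png",cv2.convertScaleAbs(np.hstack([f(im["scene"][125:245,180:340]),f(im["top"][145:265,180:340])]),alpha=1.4))
pr=box(.15,.096,.003,.02)
st={"sheet":box(.124,.064,.03,.036),"plate":box(.124,.064,.03,.036)[:1]+box(.11,.06,.036,.046),
    "pad":box(.11,.06,.036,.046)[:1]+box(.056,.056,.046,.054)}
for w in sys.argv[2:]:
  for v in (("scene",),("top",),("scene","top")):
    print(w,v,*fit(im,(pr if w=="press" else (pr+st[w] if w=="sheet" else st[w])),[.5326,.002,.343,0],views=v,freez=False))
E
python3 chk.py 3 sheet; python3 d.py .4353 .2785 .002 70.1
```

```text
sheet ('scene',) [0.5354 0.0019 0.3339 0.    ] 3.7400404172758486
sheet ('top',) [0.5307 0.0024 0.3494 0.    ] 3.2234294799410628
sheet ('scene', 'top') [0.5343 0.0024 0.3345 0.    ] 7.960380477233751
t 7.73 p [432.8  282.32  96.56] azY 70.15488789173862 z [-0.01 -0.   -1.  ] q [-0.89  0.42  0.28  2.   -0.17  0.75  0.72] w 1.0025877057535735 F [-1.21 -0.81  1.2 ]
shift [-4.05 -2.46 94.56] turn [-0.18 -0.24  0.05]
```

View pics/v3.png

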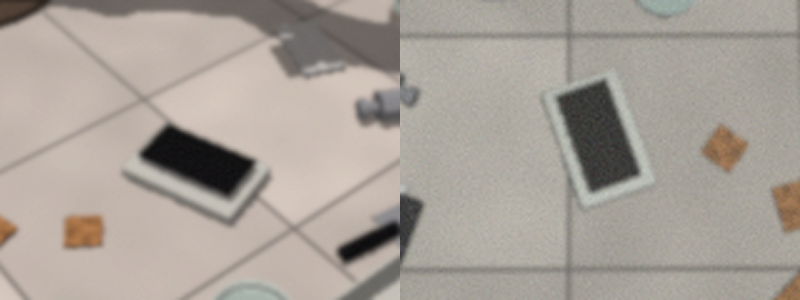

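The sheet lies on the stand and looks centred (scene (200,160), top (598,135)). I'll measure its offset against the block in numbers.

```bash
cat > rel.py <<'E'
# pose of the block and of upper part fitted separately, each view
from vis import *
import vis,sys
np.set_printoptions(precision=4,suppress=True)
blk=box(.15,.096,.003,.02)
def fit2(im,upper,n,q0,pad=.02):
    P=blk[0];r=np.hypot(*np.abs(P[:,:2]).max(0))+pad;t=np.linspace(0,6.28,16)
    uv=proj(n,np.c_[q0[0]+r*np.cos(t),q0[1]+r*np.sin(t),0*t]);a=np.floor(uv.min(0)).astype(int);b=np.ceil(uv.max(0)).astype(int);roi=(*a,*(b-a))
    I=im[n][a[1]:b[1],a[0]:b[0]].reshape(-1,3).astype(float);h,w=roi[3],roi[2];g=np.mgrid[:h,:w].reshape(2,-1).T/50.
    def cost(v):
        qa=[q0[0]+v[0]*.01,q0[1]+v[1]*.01,q0[2]+v[2]*.1,0];qb=[q0[0]+v[3]*.01,q0[1]+v[4]*.01,q0[2]+v[5]*.1,0]
        M=masks(n,blk,qa,roi)+masks(n,upper,qb,roi)
        A=np.c_[np.ones(h*w),g,np.array([m.ravel() for m in M]).T];r=I-A@np.linalg.lstsq(A,I,rcond=None)[0]
        return np.minimum(np.abs(r),25).mean()
    s=np.zeros(6)
    for st in(.5,.3,.2):
        o=minimize(cost,s,method="Nelder-Mead",options=dict(initial_simplex=np.r_[[s],s+st*np.eye(6)],xatol=.003,fatol=1e-4,maxiter=700));s=o.x
    v=s*[.01,.01,.1]*2 if 0 else s*np.array([.01,.01,.1,.01,.01,.1])
    qa=np.array(q0[:3])+v[:3];qb=np.array(q0[:3])+v[3:];c,s_=np.cos(qa[2]),np.sin(qa[2]);d=(qb-qa)[:2]
    print(n,"block",qa,"upper",qb,"offset in stand axes mm",1000*np.array([c*d[0]+s_*d[1],-s_*d[0]+c*d[1]]),"deg",np.degrees(qb[2]-qa[2]),o.fun)
U={"sheet":box(.124,.064,.03,.036),"plate":box(.124,.064,.03,.036)[:1]+box(.11,.06,.036,.046),"press":box(.11,.06,.02,.03)}
if __name__=="__main__":
    for k,w in [a.split(":") for a in sys.argv[1:]]:
        im={n:cv2.imread(f"pics/{n}{k}.png")[:,:,::-1] for n in("scene","top")}
        for n in im: fit2(im,U[w],n,[.5326,.002,.343,0])
E
python3 rel.py 3:sheet 0:press
```

```text
scene block [0.534  0.0024 0.3413] upper [0.5357 0.0018 0.3384] offset in stand axes mm [ 1.3731 -1.1505] deg -0.1657179119980384 3.725323953710249
top block [0.5293 0.0008 0.3871] upper [0.5303 0.0026 0.3468] offset in stand axes mm [1.6342 1.2993] deg -2.3072184814781065 3.1694436191626263
scene block [0.5344 0.0024 0.3396] upper [0.5331 0.0035 0.3264] offset in stand axes mm [-0.8169  1.4354] deg -0.7541004542466586 3.281120943793393
top block [0.5293 0.001  0.3699] upper [ 0.5347 -0.0062  0.3979] offset in stand axes mm [ 2.4986 -8.6607] deg 1.605554862365302 2.953662503890477
```

Emit:
step_arm:
  moves:
    - [[0,0,0,0,0,0,0],[0,0,0,30,0,0,0],[0,0,0,60,0,0,0],[0,0,0,70,0,0,0],[0,0,0,70,0,0,0],[0,0,0,70,0,0,0]]

```text
clock: 8.23
eef_pos: [0.438, 0.2774, 0.0306]
eef_rot: [0.177, 0.984, -0.0, 0.0]
contact_force: [0.6, -0.1, 1.0]
width: 0.998
gripper_force: 0.0
```

```bash
python3 d.py .4353 .2785 .003 70.1
```

```text
t 8.23 p [438.04 277.38  30.57] azY 69.60179448958073 z [ 0. -0. -1.] q [-0.85  0.53  0.25  2.05 -0.22  0.59  0.76] w 0.9978213729239507 F [ 0.62 -0.13  0.96]
shift [ 2.96  0.1  27.57] turn [-0.01  0.01 -0.5 ]
```

Emit:
step_arm:
  moves:
    - [[0,3,0,15,0,0,-0.5],[0,3,0,24,0,0,-0.5],[0,3,0,27,0,0,-0.5],[0,3,0,27,0,0,-0.5],[1,3,0,27,0,0,-0.5],[1,3,0,27,0,0,-0.5],[1,3,0,27,0,0,-0.5],[1,3,0,27,0,0,-0.5]]
  newtons: 30

```text
clock: 8.9
eef_pos: [0.4347, 0.2795, 0.0031]
eef_rot: [0.172, 0.985, 0.0, 0.0]
contact_force: [0.2, 0.1, -0.4]
width: 0.76
gripper_force: 0.0
```

Emit:
step_arm:
  moves:
    - [[1,0,0,0,0,0,0],[1,0,0,0,0,0,0],[1,0,0,0,0,0,0],[1,0,0,0,0,0,0],[1,0,0,0,0,0,0]]

```text
clock: 9.32
eef_pos: [0.4345, 0.2793, 0.0029]
eef_rot: [0.172, 0.985, 0.0, 0.0]
contact_force: [-0.6, -1.3, 5.7]
width: 0.647
gripper_force: 29.9
```

```bash
python3 d.py .5326 .002 .1 109.65
```

```text
t 9.32 p [434.47 279.27   2.88] azY 70.20232918254128 z [ 0.  0. -1.] q [-0.84  0.57  0.22  2.06 -0.24  0.53  0.78] w 0.6474132526819767 F [-0.59 -1.35  5.71]
shift [-186.25 -227.64  -97.14] turn [  0.01   0.   -39.45]
```

Emit:
step_arm:
  moves:
    - [[1,0,0,-6,0,0,0],[1,0,0,-25,0,0,0],[1,0,0,-55,0,0,0],[1,-15,-18,-80,0,0,-4],[1,-37,-45,-97,0,0,-9],[1,-60,-74,-97,0,0,-15],[1,-84,-103,-97,0,0,-20],[1,-108,-132,-97,0,0,-26]]

```text
clock: 9.98
eef_pos: [0.4917, 0.1172, 0.1004]
eef_rot: [-0.057, 0.998, 0.0, 0.0]
contact_force: [1.1, 0.1, -1.2]
width: 0.644
gripper_force: 29.9
```

```bash
python3 d.py .532 .002 .1 109.65
```

```text
t 9.98 p [491.66 117.24 100.38] azY 96.49921344736897 z [ 0.  0. -1.] q [-0.48  0.39  0.18  2.02 -0.11  0.73  1.45] w 0.6436210910081684 F [ 1.07  0.1  -1.2 ]
shift [ -27.04 -119.06    0.37] turn [  0.01   0.06 -13.15]
```

Emit:
step_arm:
  moves:
    - [[1,-7,-30,0,0,0,-4],[1,-14,-60,0,0,0,-8],[1,-20,-88,0,0,0,-11],[1,-25,-110,0,0,0,-13.1],[1,-27,-119,10,0,0,-13.1],[1,-27,-119,30,0,0,-13.1],[1,-27,-119,45,0,0,-13.1],[1,-27,-119,45,0,0,-13.1]]

```text
clock: 10.65
eef_pos: [0.5287, 0.0036, 0.0518]
eef_rot: [-0.167, 0.986, 0.0, -0.002]
contact_force: [-0.8, 0.6, -1.4]
width: 0.65
gripper_force: 29.9
```

```bash
python3 d.py .532 .002 .039 109.65
```

```text
t 10.65 p [528.68   3.58  51.8 ] azY 109.2581581029134 z [-0. -0. -1.] q [-0.2   0.5   0.13  1.99 -0.1   0.66  1.9 ] w 0.6495469075406389 F [-0.84  0.58 -1.39]
shift [-2.67 -2.61 12.79] turn [ 0.09 -0.27 -0.39]
```

Emit:
step_arm:
  moves:
    - [[1,0,0,3,0,0,0],[1,0,0,5,0,0,0],[1,0,0,7,0,0,0],[1,0,0,7,0,0,0],[1,0,0,7,0,0,0]]

```text
clock: 11.07
eef_pos: [0.5313, 0.0034, 0.0481]
eef_rot: [-0.168, 0.986, 0.0, 0.0]
contact_force: [0.8, 0.5, -1.5]
width: 0.648
gripper_force: 29.9
```

```bash
python3 d.py .532 .002 .039 109.65
```

```text
t 11.07 p [531.32   3.4   48.13] azY 109.31822648121896 z [ 0.  0. -1.] q [-0.2   0.51  0.13  2.   -0.1   0.64  1.9 ] w 0.6482993082412304 F [ 0.78  0.55 -1.53]
shift [-0.17 -1.55  9.14] turn [-0.01  0.04 -0.33]
```

Emit:
step_arm:
  moves:
    - [[1,-0.2,-1.5,3,0,0,-0.3],[1,-0.2,-1.5,5.5,0,0,-0.3],[1,-0.2,-1.5,7,0,0,-0.3],[1,-0.2,-1.5,8,0,0,-0.3],[1,-0.2,-1.5,8.6,0,0,-0.3],[1,-0.2,-1.5,9.2,0,0,-0.3],[1,-0.2,-1.5,9.6,0,0,-0.3],[1,-0.2,-1.5,9.6,0,0,-0.3]]

```text
clock: 11.73
eef_pos: [0.5316, 0.0018, 0.0388]
eef_rot: [-0.17, 0.985, 0.0, 0.0]
contact_force: [-4.2, 0.3, 10.6]
width: 0.654
gripper_force: 29.9
```

```bash
python3 d.py .532 .002 .039 109.65
```

```text
t 11.73 p [531.6    1.79  38.82] azY 109.59951967486137 z [-0.  0. -1.] q [-0.19  0.52  0.12  2.   -0.1   0.62  1.91] w 0.6540760522992561 F [-4.25  0.34 10.62]
shift [-0.45  0.06 -0.18] turn [ 0.01  0.   -0.05]
```

Emit:
step_arm:
  moves:
    - [[1,0,0,-0.5,0,0,0],[0,0,0,-0.5,0,0,0],[0,0,0,-0.5,0,0,0],[0,0,0,-0.5,0,0,0],[0,0,0,-8,0,0,0],[0,0,0,-35,0,0,0],[0,0,0,-65,0,0,0],[0,0,0,-65,0,0,0]]

```text
clock: 12.4
eef_pos: [0.5348, 0.0018, 0.1081]
eef_rot: [-0.17, 0.985, -0.0, 0.004]
contact_force: [1.3, 0.5, -0.8]
width: 0.996
gripper_force: 0.0
```

```bash
python3 d.py .4528 -.2397 .08 105.25
```

```text
t 12.4 p [534.77   1.8  108.12] azY 109.58068364747139 z [ 0.01  0.   -1.  ] q [-0.21  0.42  0.14  1.95 -0.08  0.77  1.89] w 0.9957821879189879 F [ 1.28  0.48 -0.78]
shift [ 158.36 -200.01   27.35] turn [-0.08  0.41  4.33]
```

Emit:
step_arm:
  moves:
    - [[0,158,-200,0,0,0,4.3],[0,158,-200,0,0,0,4.3],[0,158,-200,0,0,0,4.3],[0,158,-200,0,0,0,4.3],[0,158,-200,0,0,0,4.3],[0,158,-200,20,0,0,4.3],[0,158,-200,27,0,0,4.3],[0,158,-200,27,0,0,4.3]]

```text
clock: 13.07
eef_pos: [0.4473, -0.2428, 0.0747]
eef_rot: [-0.13, 0.992, -0.0, -0.001]
contact_force: [-0.1, 0.4, -0.8]
width: 0.997
gripper_force: 0.0
```

```bash
python3 chk.py 4 plate; python3 rel.py 4:plate;  python3 d.py .4528 -.2397 .08 105.25
```

```text
plate ('scene',) [0.538  0.0001 0.3299 0.    ] 10.487451784618706
plate ('top',) [0.5311 0.001  0.3286 0.    ] 5.416716764122661
plate ('scene', 'top') [0.5344 0.0005 0.3304 0.    ] 16.804381064002996
scene block [0.5363 0.0018 0.3534] upper [0.537  0.0001 0.3217] offset in stand axes mm [ 0.0941 -1.8336] deg -1.8157822520279248 11.091580332200234
top block [ 0.5294 -0.0008  0.3673] upper [0.5314 0.0011 0.3366] offset in stand axes mm [2.4735 1.1035] deg -1.759661286252657 7.385441393504476
t 13.17 p [ 449.84 -239.15   75.91] azY 105.25660015252727 z [-0.  0. -1.] q [ 0.24  0.44  0.19  2.03 -0.13  0.68  2.35] w 0.9981956144841251 F [0.13 0.63 0.18]
shift [-2.71 -1.31 -4.1 ] turn [ 0.06 -0.03  0.01]
```

View pics/v4.png

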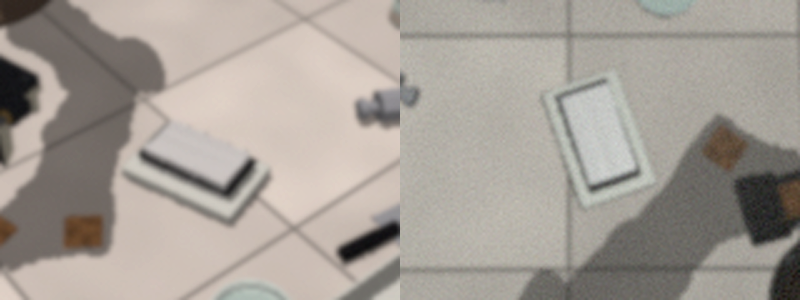

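The plate lies on the sheet, centred with an even black margin. Now the pad.

Emit:
step_arm:
  moves:
    - [[0,-2.7,-0.5,20,0,0,0],[0,-2.7,-0.5,45,0,0,0],[0,-2.7,-0.5,50,0,0,0],[0,-2.7,-0.5,50,0,0,0],[0,-2.7,-0.5,50,0,0,0]]

```text
clock: 13.58
eef_pos: [0.4534, -0.2384, 0.0267]
eef_rot: [-0.134, 0.991, 0.0, 0.0]
contact_force: [0.1, -0.6, 0.5]
width: 1.0
gripper_force: 0.0
```

```bash
python3 d.py .4528 -.2397 .0025 105.25
```

```text
t 13.58 p [ 453.35 -238.4    26.71] azY 105.39812347314454 z [ 0.  0. -1.] q [ 0.26  0.52  0.16  2.06 -0.15  0.57  2.37] w 0.9998636313642069 F [ 0.14 -0.57  0.51]
shift [ 0.88 -1.11 24.21] turn [0.02 0.01 0.15]
```

Emit:
step_arm:
  moves:
    - [[0,0.9,-1.1,15,0,0,0],[0,0.9,-1.1,22,0,0,0],[0,0.9,-1.1,24,0,0,0],[1,0.9,-1.1,24,0,0,0],[1,0.9,-1.1,24,0,0,0],[1,0.9,-1.1,24,0,0,0],[1,0.9,-1.1,24,0,0,0],[1,0.9,-1.1,24,0,0,0]]
  newtons: 10

```text
clock: 14.25
eef_pos: [0.4524, -0.2408, 0.0025]
eef_rot: [-0.133, 0.991, -0.0, 0.0]
contact_force: [0.7, -1.0, -0.1]
width: 0.683
gripper_force: 0.0
```

Emit:
step_arm:
  moves:
    - [[1,0,0,0,0,0,0],[1,0,0,0,0,0,0],[1,0,0,0,0,0,0],[1,0,0,0,0,0,0],[1,0,0,0,0,0,0]]

```text
clock: 14.67
eef_pos: [0.4522, -0.2407, 0.0022]
eef_rot: [-0.133, 0.991, -0.0, 0.0]
contact_force: [-0.4, 0.6, 5.5]
width: 0.607
gripper_force: 10.0
```

```bash
python3 d.py .532 .0018 .1 109.65
```

```text
t 14.67 p [ 452.25 -240.73    2.24] azY 105.3053467111818 z [ 0. -0. -1.] q [ 0.27  0.57  0.15  2.07 -0.16  0.52  2.38] w 0.6068592183867069 F [-0.45  0.61  5.53]
shift [-140.96  212.87  -97.75] turn [-0.01  0.01 -4.34]
```

Emit:
step_arm:
  moves:
    - [[1,0,0,-6,0,0,0],[1,0,0,-25,0,0,0],[1,0,0,-55,0,0,0],[1,-12,18,-80,0,0,-1],[1,-30,45,-97,0,0,-2],[1,-49,74,-97,0,0,-3],[1,-68,103,-97,0,0,-4.3],[1,-87,132,-97,0,0,-4.3]]

```text
clock: 15.33
eef_pos: [0.5016, -0.089, 0.0999]
eef_rot: [-0.171, 0.985, -0.0, 0.001]
contact_force: [1.5, -0.0, 0.9]
width: 0.608
gripper_force: 10.0
```

```bash
python3 d.py .532 .0018 .1 109.65
```

```text
t 15.33 p [501.63 -89.01  99.88] azY 109.65402964069797 z [ 0. -0. -1.] q [-0.05  0.4   0.16  2.01 -0.09  0.74  2.08] w 0.6080428055491085 F [ 1.54 -0.    0.9 ]
shift [-59.15  75.3   -0.09] turn [-0.02  0.06  0.  ]
```

Emit:
step_arm:
  moves:
    - [[1,-19,25,0,0,0,0],[1,-36,48,0,0,0,0],[1,-50,65,0,0,0,0],[1,-57,73,0,0,0,0],[1,-58,75,10,0,0,0],[1,-58,75,30,0,0,0],[1,-58,75,40,0,0,0],[1,-58,75,40,0,0,0]]

```text
clock: 16.0
eef_pos: [0.5283, -0.0022, 0.0566]
eef_rot: [-0.169, 0.986, -0.0, -0.002]
contact_force: [-0.5, 0.1, -1.0]
width: 0.609
gripper_force: 10.0
```

Emit:
step_arm:
  moves:
    - [[1,0,0,2,0,0,0],[1,0,0,2,0,0,0],[1,0,0,2,0,0,0],[1,0,0,2,0,0,0]]

```text
clock: 16.33
eef_pos: [0.5311, -0.0006, 0.0577]
eef_rot: [-0.17, 0.985, -0.0, 0.001]
contact_force: [-0.7, -0.5, -0.2]
width: 0.606
gripper_force: 10.0
```

```bash
python3 d.py .532 .0018 .0485 109.65
```

```text
t 16.33 p [531.1   -0.65  57.71] azY 109.57231175526569 z [ 0.  0. -1.] q [-0.2   0.49  0.14  1.99 -0.11  0.66  1.92] w 0.6060698847734308 F [-0.65 -0.51 -0.22]
shift [-1.65  2.01  9.21] turn [-0.02  0.06 -0.08]
```

Emit:
step_arm:
  moves:
    - [[1,-1.6,2,3,0,0,0],[1,-1.6,2,5.5,0,0,0],[1,-1.6,2,7.5,0,0,0],[1,-1.6,2,8.5,0,0,0],[1,-1.6,2,9.2,0,0,0],[1,-1.6,2,9.8,0,0,0],[1,-1.6,2,9.8,0,0,0],[1,-1.6,2,9.8,0,0,0]]

```text
clock: 17.0
eef_pos: [0.5315, 0.0023, 0.0478]
eef_rot: [-0.17, 0.985, 0.0, 0.0]
contact_force: [-2.0, 0.9, 8.6]
width: 0.609
gripper_force: 10.0
```

```bash
python3 d.py .532 .0018 .0485 109.65
```

```text
t 17.0 p [531.45   2.28  47.78] azY 109.61000834017402 z [ 0.  0. -1.] q [-0.2   0.51  0.14  2.   -0.11  0.64  1.92] w 0.6090413515899912 F [-1.99  0.94  8.64]
shift [-0.36 -0.63 -0.72] turn [ 0.02  0.01 -0.04]
```

Emit:
step_arm:
  moves:
    - [[1,0,0,-0.5,0,0,0],[0,0,0,-0.5,0,0,0],[0,0,0,-0.5,0,0,0],[0,0,0,-0.5,0,0,0],[0,0,0,-8,0,0,0],[0,0,0,-40,0,0,0],[0,0,0,-80,0,0,0],[0,0,0,-120,0,0,0]]

```text
clock: 17.67
eef_pos: [0.5306, 0.0019, 0.1686]
eef_rot: [-0.17, 0.985, -0.0, -0.001]
contact_force: [1.8, 0.2, 0.4]
width: 0.991
gripper_force: 0.0
```

```bash
cat > kin.py <<'E'
import numpy as np
from scipy.optimize import least_squares
from scipy.spatial.transform import Rotation as R
D=[([-1.2826,.4352,.025,1.574,-.0116,1.134,-.0751],[237.9,577.4,226],67.6),([-.86,.18,.14,1.95,-.03,1.02,.47],[379.8,273.9,226.6],67.6),
([-.33,.26,.33,1.86,-.1,1.04,1.5],[516.2,-16.1,226.7],84.1),([.13,.74,.31,1.6,-.28,.84,2.02],[636.2,-269.3,31.2],84.15),([.15,.79,.3,1.6,-.29,.8,2.04],[636.1,-275.4,.5],84.1),
([-.24,.54,.18,2.01,-.16,.61,1.96],[532.2,2.5,30.9],109.7),([-.28,.37,.23,1.91,-.11,.88,1.92],[531.4,1.9,151],109.7),([-.89,.42,.28,2.,-.17,.75,.72],[432.8,282.3,96.6],70.15),
([-.84,.57,.22,2.06,-.24,.53,.78],[434.5,279.3,2.9],70.2),([-.48,.39,.18,2.02,-.11,.73,1.45],[491.7,117.2,100.4],96.5),([-.19,.52,.12,2.,-.1,.62,1.91],[531.6,1.8,38.8],109.6),
([.27,.57,.15,2.07,-.16,.52,2.38],[452.2,-240.7,2.2],105.3),([.24,.44,.19,2.03,-.13,.68,2.35],[449.8,-239.2,75.9],105.26),([-.05,.4,.16,2.01,-.09,.74,2.08],[501.6,-89,99.9],109.65)]
def fk(q,P,s):
    # P: base z, L1, a1(elbow x), L2, a2, L3, q1 off, q7 off, a3, base x,a0
    z=lambda a:R.from_rotvec([0,0,a]);y=lambda a:R.from_rotvec([0,a,0]);v=lambda x,zz:np.array([x,0,zz])
    r=z(s[0]*q[0]+P[6]);p=np.array([0,0,P[0]])+r.apply(v(P[9],0));r=r*y(q[1]);r=r*z(s[1]*q[2]);p=p+r.apply(v(P[2],P[1]))
    r=r*y(q[3]);p=p+r.apply(v(P[8],0));r=r*z(s[2]*q[4]);p=p+r.apply(v(P[4],P[3]));r=r*y(q[5]);p=p+r.apply(v(P[10],P[5]));r=r*z(s[3]*q[6]+P[7]);return p,r
def goal(a):
    a=np.radians(a);yy=np.array([np.cos(a),np.sin(a),0]);zz=np.array([0,0,-1.]);return R.from_matrix(np.c_[np.cross(yy,zz),yy,zz])
def res(P,s,D=D):
    o=[]
    for q,p,a in D:
        pp,r=fk(q,P,s);o+=list((pp-np.array(p)/1000)/.005)+list((goal(a).inv()*r).as_rotvec()/.01)
    return np.array(o)
if __name__=="__main__":
    import itertools
    out=[]
    for s in itertools.product((1,-1),repeat=4):
      for o7 in(0,1.57,3.14,-1.57):
        f=least_squares(res,[.33,.35,0,.35,0,.25,0,o7,0,0,0],args=(s,),loss="soft_l1");out.append((f.cost,s,f.x))
    out.sort(key=lambda t:t[0])
    for c,s,x in out[:3]:print(round(c,1),s,np.round(x,3).tolist())
    c,s,x=out[0];r=res(x,s).reshape(-1,6);print("rms pos mm",5*np.sqrt((r[:,:3]**2).mean()),"ang",.01*np.sqrt((r[:,3:]**2).mean()))
E
python3 kin.py; python3 d.py
```

```text
11.6 (-1, -1, -1, -1) [-0.094, 0.547, -0.009, 0.429, 0.108, 0.001, -0.095, 1.476, -0.117, -0.054, -0.066]
11.6 (-1, -1, -1, -1) [-0.094, 0.547, -0.009, 0.429, 0.108, 0.001, -0.095, 1.476, -0.117, -0.054, -0.066]
11.6 (-1, -1, -1, -1) [-0.094, 0.547, -0.009, 0.429, 0.108, 0.001, -0.095, 1.476, -0.117, -0.054, -0.066]
rms pos mm 3.5776545322254645 ang 0.004075286683429132
t 17.67 p [530.6    1.93 168.57] azY 109.59620581349506 z [-0. -0. -1.] q [-0.24  0.34  0.17  1.89 -0.07  0.92  1.88] w 0.9913206771952345 F [1.79 0.23 0.36]
```

```bash
cat > wt.py <<'E'
# wt.py foot_x foot_y axis_deg tilt back_mm [h]: delta to grasp pose of the lying weight
import sys,numpy as np
from d import *
fx,fy,ax,t,b=[float(v) for v in sys.argv[1:6]]
w=np.array([np.cos(np.radians(ax)),np.sin(np.radians(ax)),0]);r=goal(ax+270,t);z=r.as_matrix()[:,2]
G=np.array([fx,fy,0])+.034*w+[0,0,.025];p=G+(.019-b/1000)*z
print("tcp goal",p*1000,"shift %s turn %s"%delta(p,r))
E
python3 wt.py .6165 .289 -116 -30 90
```

```text
tcp goal [586.03 226.53  86.49] shift [-127.73  192.98   81.87] turn [-11.56 -28.58 -43.38]
```

Emit:
step_arm:
  moves:
    - [[0,-128,193,0,-11.6,-28.6,-43.4],[0,-128,193,0,-11.6,-28.6,-43.4],[0,-128,193,0,-11.6,-28.6,-43.4],[0,-128,193,0,-11.6,-28.6,-43.4],[0,-128,193,0,-11.6,-28.6,-43.4],[0,-128,193,0,-11.6,-28.6,-43.4],[0,-128,193,0,-11.6,-28.6,-43.4],[0,-128,193,0,-11.6,-28.6,-43.4]]

```text
clock: 18.33
eef_pos: [0.5864, 0.2282, 0.1666]
eef_rot: [-0.509, 0.822, 0.136, 0.217]
contact_force: [-1.2, -1.5, -1.9]
width: 1.002
gripper_force: 0.0
```

```bash
python3 wt.py .6165 .289 -116 -30 90; python3 d.py; python3 -c "
from workcell import robot
s=robot.state();print(s['qpos'].tolist(),s['eef_pos'].tolist(),s['eef_rot'].tolist())"
```

```text
tcp goal [586.03 226.53  86.49] shift [41.01 -0.61 68.8 ] turn [-0.08 -0.38 -0.45]
t 18.33 p [586.4  228.18 166.57] azY 153.5687726228741 z [ 0.22  0.44 -0.87] q [ 0.14  0.42 -0.48  1.95 -0.41  0.49  2.74] w 1.0019877309032899 F [-1.23 -1.51 -1.92]
[0.13591009910743695, 0.4224152372454844, -0.4792494807826384, 1.949654939468789, -0.4058894676918267, 0.4915725725269203, 2.7355342102134728] [0.5864011321989199, 0.22817885865164647, 0.16656666953258842] [-0.508935137429631, 0.8219651102653618, 0.13573557234267788, 0.21664311158386693]
```

```bash
cat > ik.py <<'E'
from kin import *
X=([.13591,.42242,-.47925,1.94965,-.40589,.49157,2.73553],[.586401,.228179,.166567],R.from_quat([-.508935,.821965,.135736,.216643]))
s=(-1,)*4
def rr(P):
    pp,r=fk(X[0],P,s);return np.r_[res(P,s),(pp-X[1])/.001,(X[2].inv()*r).as_rotvec()/.003,(np.array(P)[[0,5]]-[.33,.42])/1.,np.array(P)[[2,4,8,9,10]]/.1]
P=least_squares(rr,[.33,.4,0,.4,0,.4,0,1.5,0,0,0]).x
lo=np.array([-2.62,-.44,-1.27,.08,-1.32,.12,-2.74])+.03;hi=np.array([2.62,2.09,1.32,2.57,4.46,2,2.74])-.03
def pose(p,a,t):return np.array(p),goal(a)*R.from_rotvec([0,np.radians(t),0])
def ik(p,r,q0):
    def f(q):
        pp,rq=fk(q,P,s);return np.r_[(pp-p)/.002,(r.inv()*rq).as_rotvec()/.01,(q-q0)*.05]
    o=least_squares(f,np.clip(q0,lo+1e-3,hi-1e-3),bounds=(lo,hi));pp,rq=fk(o.x,P,s)
    return o.x,1000*np.linalg.norm(pp-p),np.degrees((r.inv()*rq).magnitude())
if __name__=="__main__":
    np.set_printoptions(precision=2,suppress=True);print("P",P,"tilt residual",rr(P)[84:90])
    q0=np.array([-.35,.5,-.2,1.95,-.2,.6,-.5])
    for t in(0,15,30,45):
        w=np.array([-.438,-.899,0]);r=goal(-26)*R.from_rotvec([0,np.radians(t),0]);G=np.array([.6165,.289,0])+.034*w+[0,0,.025];z=r.as_matrix()[:,2]
        q,e,ea=ik(G+.019*z,r,q0);print("grasp tilt",t,q,e,ea)
        for yaw in(-116,-140,-160,-180,-200,-220,120,90,60):
            r2=goal(yaw+90)*R.from_rotvec([0,np.radians(t-90),0]);z=r2.as_matrix()[:,2]
            q2,e2,ea2=ik(np.array([.5326,.002,.089])+.019*z,r2,q);print("   final w'",yaw,q2,round(e2,1),round(ea2,1))
E
python3 ik.py
```

```text
P [ 0.2   0.56  0.01  0.44 -0.03  0.3  -0.04  1.53  0.01 -0.08 -0.06] tilt residual [ 0.13 -0.52  1.43  7.    0.1  -1.03]
grasp tilt 0 [-0.49  0.71  0.05  1.7  -0.05  0.74 -0.87] 1.4050429103240937e-05 1.429289986135608e-05
   final w' -116 [-0.78  1.09  0.55  1.49  0.58  1.81 -0.88] 0.0 0.0
   final w' -140 [-0.96  1.5   1.24  1.35 -0.    1.97 -0.37] 5.4 3.4
   final w' -160 [-0.82  1.27  0.99  1.37 -0.    1.97 -0.69] 29.6 18.3
   final w' -180 [-0.03  0.94 -0.01  1.35  0.    1.97 -1.62] 41.9 26.1
   final w' -200 [ 0.73  1.27 -1.    1.37  0.    1.97 -2.54] 29.1 18.0
   final w' -220 [ 0.82  1.39 -1.09  1.34 -0.09  1.97 -2.71] 5.3 3.3
   final w' 120 [ 0.48  1.05 -0.26  1.43 -0.71  1.97 -2.21] 0.0 0.0
   final w' 90 [ 0.44  0.92 -0.04  1.73 -1.14  1.75 -2.06] 0.0 0.0
   final w' 60 [-0.06  0.95  0.58  2.06  4.42  1.97 -1.93] 0.0 0.0
grasp tilt 15 [-0.32  0.67 -0.11  1.84 -0.26  0.46 -0.63] 5.657575631169117e-06 3.1903953857582983e-06
   final w' -116 [-0.75  0.97  0.5   1.54  0.5   1.66 -0.9 ] 0.0 0.0
   final w' -140 [-0.56  1.04  0.45  1.32  0.3   1.97 -1.  ] 0.0 0.0
   final w' -
[... 1209 characters left out ...]
26  0.78 -0.73  1.96 -1.23  0.15  0.56] 0.0001526466550277431 0.00015706801194221307
   final w' -116 [-0.63  0.72  0.43  1.71  0.34  1.29 -0.87] 0.0 0.0
   final w' -140 [-0.51  0.78  0.39  1.55  0.15  1.52 -1.05] 0.0 0.0
   final w' -160 [-0.38  0.81  0.35  1.46 -0.    1.65 -1.25] 0.0 0.0
   final w' -180 [-0.25  0.82  0.29  1.43 -0.15  1.71 -1.48] 0.0 0.0
   final w' -200 [-0.12  0.8   0.23  1.45 -0.31  1.69 -1.72] 0.0 0.0
   final w' -220 [ 0.    0.76  0.16  1.53 -0.45  1.6  -1.94] 0.0 0.0
   final w' 120 [ 0.12  0.7   0.09  1.65 -0.6   1.44 -2.13] 0.0 0.0
   final w' 90 [ 0.26  0.6  -0.02  1.88 -0.84  1.12 -2.34] 0.0 0.0
   final w' 60 [ 1.33  0.97 -1.22  2.25  0.31  0.34  2.71] 0.0 0.0
```

Emit:
step_arm:
  moves:
    - [[0,0,0,0,0,0,7],[0,0,0,0,0,0,14],[0,0,0,0,0,0,21],[0,0,0,0,0,0,28],[0,0,0,0,0,0,35],[0,0,0,0,0,0,42],[0,0,0,0,0,0,49],[0,0,0,0,0,0,56]]

```text
clock: 19.0
eef_pos: [0.587, 0.2267, 0.1666]
eef_rot: [-0.058, 0.965, 0.221, 0.126]
contact_force: [0.2, -0.2, -0.5]
width: 0.999
gripper_force: 0.0
```

Emit:
step_arm:
  moves:
    - [[0,0,0,0,0,0,7],[0,0,0,0,0,0,14],[0,0,0,0,0,0,21],[0,0,0,0,0,0,28],[0,0,0,0,0,0,35],[0,0,0,0,0,0,42],[0,0,0,0,0,0,49],[0,0,0,0,0,0,56]]

```text
clock: 19.67
eef_pos: [0.587, 0.2268, 0.1667]
eef_rot: [0.402, 0.879, 0.254, 0.008]
contact_force: [-1.3, -0.4, -0.0]
width: 0.998
gripper_force: 0.0
```

Emit:
step_arm:
  moves:
    - [[0,0,0,0,0,0,7],[0,0,0,0,0,0,14],[0,0,0,0,0,0,21],[0,0,0,0,0,0,28],[0,0,0,0,0,0,35],[0,0,0,0,0,0,42],[0,0,0,0,0,0,49],[0,0,0,0,0,0,56]]

```text
clock: 20.33
eef_pos: [0.587, 0.2269, 0.1667]
eef_rot: [0.768, 0.588, 0.228, -0.112]
contact_force: [-0.3, -0.8, 0.3]
width: 1.001
gripper_force: 0.0
```

```bash
sed -i 's/r=goal(ax+270,t)/r=goal(ax+90,t)/' wt.py; python3 chk.py 5; python3 wt.py .6165 .289 -116 22 90; python3 d.py
python3 - <<'E'
from vis import *
np.set_printoptions(precision=4,suppress=True)
im={n:cv2.imread(f"pics/{n}0.png")[:,:,::-1] for n in("scene","top")}
v=[]
for n in im:
    a=im[n].copy()
    for m in MOD["weight"]:
        q=[.6165,.289,np.radians(-116)];c,s=np.cos(q[2]),np.sin(q[2]);P=m@np.array([[c,-s,0],[s,c,0],[0,0,1]]).T+[q[0],q[1],0]
        uv=cv2.convexHull(proj(n,P).astype(np.float32))[:,0];cen=proj(n,np.array([[.6,.26,.02]]))[0].astype(int)
        m_=uv;v0=cen-[30,22]
        if m is MOD["weight"][0]: big=cv2.convertScaleAbs(cv2.resize(a[v0[1]:v0[1]+45,v0[0]:v0[0]+60],(400,300),interpolation=cv2.INTER_CUBIC),alpha=1.5)
        cv2.polylines(big,[np.round((uv-v0+.5)*400/60).astype(np.int32)],True,(255,0,0),1)
    v.append(big[:,:,::-1])
cv2.imwrite("pics/w.png",np.hstack(v))
E
```

```text
tcp goal [589.94 234.54  90.83] shift [-29.51  -6.73  69.92] turn [ 0.91 -7.42 11.09]
t 20.43 p [587.03 226.99 166.59] azY -16.380712255247193 z [ 0.22  0.44 -0.87] q [-0.41  0.38  0.24  1.99 -0.89  0.64  0.23] w 0.9972392097083219 F [ 0.27  0.22 -0.3 ]
```

View pics/w.png

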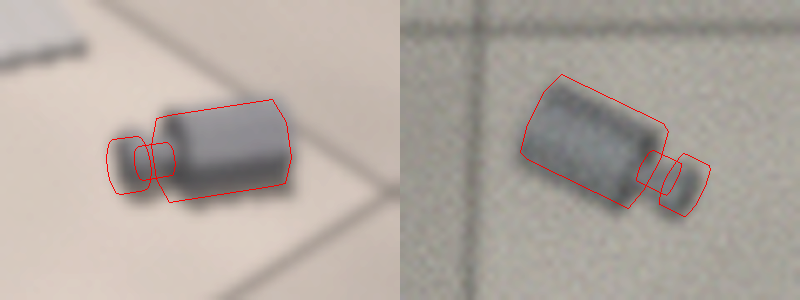

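The overlay shows the weight with its knob toward −y. My model sits about 4 mm off at (590,140) in the top half, so I shift the foot estimate to (0.614, 0.291).

```bash
python3 wt.py .614 .291 -116 22 90
```

```text
tcp goal [587.44 236.54  90.83] shift [-28.3   -9.68  70.26] turn [ 0.91 -7.42 11.09]
```

Emit:
step_arm:
  moves:
    - [[0,-28,-9.7,20,0.9,-7.4,11.1],[0,-28,-9.7,40,0.9,-7.4,11.1],[0,-28,-9.7,60,0.9,-7.4,11.1],[0,-28,-9.7,70,0.9,-7.4,11.1],[0,-28,-9.7,70,0.9,-7.4,11.1],[0,-28,-9.7,70,0.9,-7.4,11.1],[0,-28,-9.7,70,0.9,-7.4,11.1]]

```text
clock: 21.02
eef_pos: [0.588, 0.2351, 0.0916]
eef_rot: [0.832, 0.521, 0.163, -0.1]
contact_force: [0.6, -0.3, 1.0]
width: 1.003
gripper_force: 0.0
```

```bash
python3 wt.py .614 .291 -116 22 0; python3 d.py
```

```text
tcp goal [602.22 266.84   7.38] shift [ 0.68 -1.27 91.1 ] turn [ 0.09 -0.03  0.12]
t 21.02 p [587.97 235.06  91.58] azY -25.925911652836454 z [ 0.17  0.34 -0.93] q [-0.53  0.5   0.3   1.98 -0.85  0.58 -0.03] w 1.0025098684143434 F [ 0.55 -0.29  0.98]
```

Emit:
step_arm:
  moves:
    - [[0,0.7,-1.3,25,0,0,0],[0,0.7,-1.3,50,0,0,0],[0,0.7,-1.3,70,0,0,0],[0,0.7,-1.3,80,0,0,0],[0,0.7,-1.3,80,0,0,0],[0,0.7,-1.3,80,0,0,0]]
  newtons: 40

```text
clock: 21.52
eef_pos: [0.6002, 0.2635, 0.0175]
eef_rot: [0.832, 0.521, 0.162, -0.101]
contact_force: [-0.2, -0.1, 0.0]
width: 0.998
gripper_force: 0.0
```

```bash
python3 wt.py .614 .291 -116 22 0; python3 d.py
```

```text
tcp goal [602.22 266.84   7.38] shift [-0.19  0.39 10.81] turn [ 0.06 -0.01  0.06]
t 21.52 p [600.16 263.53  17.48] azY -25.962636592307042 z [ 0.17  0.34 -0.93] q [-0.48  0.63  0.18  1.97 -0.99  0.45  0.08] w 0.998162464287878 F [-0.18 -0.13  0.04]
```

Emit:
step_arm:
  moves:
    - [[0,0,0,6,0,0,0],[0,0,0,10.5,0,0,0],[0,0,0,10.5,0,0,0],[1,0,0,10.5,0,0,0],[1,0,0,10.5,0,0,0],[1,0,0,10.5,0,0,0],[1,0,0,10.5,0,0,0],[1,0,0,10.5,0,0,0]]
  newtons: 40

```text
clock: 22.18
eef_pos: [0.6015, 0.268, 0.0072]
eef_rot: [0.832, 0.521, 0.162, -0.101]
contact_force: [0.4, 1.2, 0.4]
width: 0.689
gripper_force: 0.0
```

Emit:
step_arm:
  moves:
    - [[1,0,0,0,0,0,0],[1,0,0,0,0,0,0],[1,0,0,0,0,0,0],[1,0,0,0,0,0,0],[1,0,0,0,0,0,0],[1,0,0,0,0,0,0]]

```text
clock: 22.68
eef_pos: [0.6017, 0.2679, 0.0071]
eef_rot: [0.832, 0.521, 0.162, -0.101]
contact_force: [0.5, -0.3, 0.1]
width: 0.43
gripper_force: 39.9
```

```bash
python3 d.py
```

```text
t 22.68 p [601.66 267.93   7.13] azY -25.93332082340997 z [ 0.16  0.34 -0.93] q [-0.47  0.65  0.17  1.96 -1.    0.43  0.1 ] w 0.4304906976488783 F [ 0.49 -0.32  0.05]
```

Emit:
step_arm:
  moves:
    - [[1,2,0,-5,0,0,0],[1,10,0,-25,0,0,0],[1,22,0,-55,0,0,0],[1,34,0,-85,0,-3,0],[1,45,0,-110,0,-8,0],[1,53,0,-130,0,-14,0],[1,57,0,-140,0,-20,0],[1,57,0,-140,0,-26,0]]

```text
clock: 23.35
eef_pos: [0.6026, 0.2689, 0.1628]
eef_rot: [0.847, 0.53, -0.029, 0.021]
contact_force: [1.0, 0.3, -7.8]
width: 0.43
gripper_force: 39.9
```

```bash
python3 d.py .56 .15 .18 -26 -68; python3 chk.py 6
python3 - <<'E'
import cv2,numpy as np
a=cv2.imread('pics/scene6.png')[60:240,180:420];cv2.imwrite('pics/c6.png',cv2.convertScaleAbs(cv2.resize(a,(800,600),interpolation=cv2.INTER_CUBIC),alpha=1.4))
E
```

```text
t 23.35 p [602.58 268.85 162.81] azY -25.977879709489994 z [-0.03 -0.07 -1.  ] q [-0.93  0.64  0.67  1.54 -0.36  1.14 -0.65] w 0.4304454498386839 F [ 0.99  0.34 -7.79]
shift [-126.4    13.88   -8.09] turn [  0.3  -63.9   -0.19]
```

View pics/c6.png

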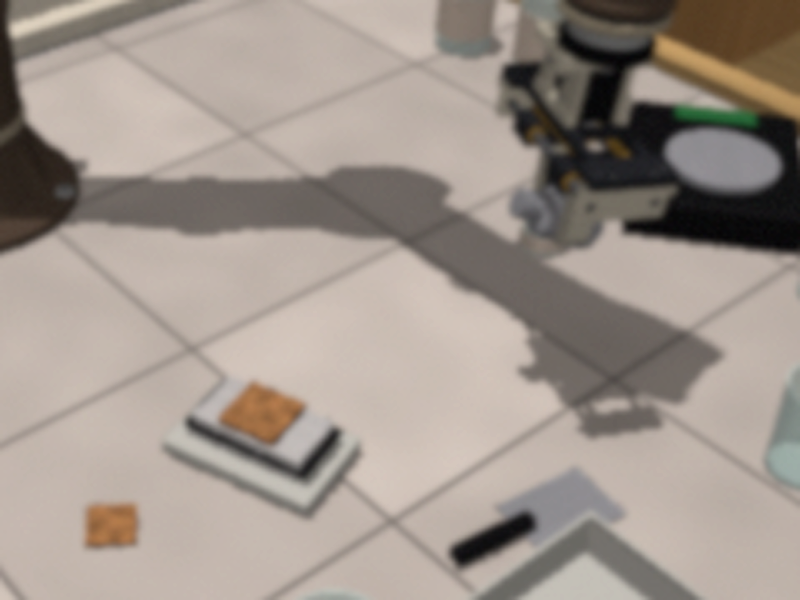

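The stack is neat: pad centred on the plate at (262,410), margins even. The weight is held firmly, knob up-left at (530,205). I carry on with the rotation and work out the placing target.

Emit:
step_arm:
  moves:
    - [[1,-6,0,0,0,-6,0],[1,-16,2,-2,0,-13,0],[1,-30,4,-4,0,-20,0],[1,-45,6,-6,0,-27,0],[1,-60,8,-8,0,-34,0],[1,-75,10,-8,0,-41,0],[1,-90,12,-8,0,-47,0],[1,-104,13,-8,0,-53,0]]

```text
clock: 24.12
eef_pos: [0.5679, 0.1699, 0.1723]
eef_rot: [0.744, 0.466, -0.406, 0.253]
contact_force: [0.2, -0.8, -7.1]
width: 0.434
gripper_force: 39.9
```

```bash
cat > st.py <<'E'
# st.py x y footz : delta to stand the weight with foot centre at x y footz
import sys
from d import *
x,y,f=[float(v) for v in sys.argv[1:4]];w=np.array([np.cos(np.radians(-116)),np.sin(np.radians(-116)),0])
r=goal(-26,-68);z=r.as_matrix()[:,2]
G=np.array([x,y,f+.0334])-.0047*w;p=G+.019*z
print("tcp goal",p*1000,"shift %s turn %s"%delta(p,r))
E
python3 st.py .5326 .002 .09; python3 d.py
python3 - <<'E'
from vis import *
np.set_printoptions(precision=4,suppress=True)
im={n:cv2.imread(f"pics/{n}6.png")[:,:,::-1] for n in("scene","top")}
for v in(("scene",),("top",),("scene","top")):
    print(v,fit(im,box(.056,.056,.046,.054),[.5326,.002,.343,0],views=v,freez=False,pad=-.012))
E
```

```text
tcp goal [526.94  -9.61 116.28] shift [-50.25  41.61 181.02] turn [  0.06 -10.84   0.1 ]
t 24.12 p [567.88 169.86 172.29] azY -25.898009188867466 z [-0.37 -0.76 -0.54] q [-0.96  1.09  0.77  1.16  0.03  1.83 -0.71] w 0.4339133630800316 F [ 0.16 -0.78 -7.14]
('scene',) (array([0.5495, 0.0029, 0.3958, 0.    ]), np.float64(14.119850185329152))
('top',) (array([0.5275, 0.005 , 0.2994, 0.    ]), np.float64(4.606597451596799))
('scene', 'top') (array([0.5263, 0.0065, 0.3339, 0.    ]), np.float64(21.436355066539683))
```

Emit:
step_arm:
  moves:
    - [[1,-6,5,22,0,0,0],[1,-14,11,48,0,0,0],[1,-22,18,78,0,-2,0],[1,-30,25,108,0,-5,0],[1,-38,31,136,0,-8,0],[1,-45,37,160,0,-10,0],[1,-49,41,175,0,-10.8,0],[1,-50,41.6,181,0,-10.8,0]]

```text
clock: 24.78
eef_pos: [0.5252, -0.0117, 0.1148]
eef_rot: [0.704, 0.439, -0.474, 0.295]
contact_force: [-0.4, 0.8, -6.4]
width: 0.433
gripper_force: 39.9
```

```bash
python3 st.py .5326 .002 .06; python3 d.py
python3 - <<'E'
from vis import *
np.set_printoptions(precision=4,suppress=True)
im={n:cv2.imread(f"pics/{n}6.png")[:,:,::-1] for n in("scene","top")}
for n in im:
    c=proj(n,np.array([[.5326,.002,.052]]))[0];a=im[n].astype(float);m=((a[...,0]-a[...,2])>.35*a[...,0])
    L,k,st,ce=cv2.connectedComponentsWithStats(m.astype(np.uint8));i=min(range(1,L),key=lambda j:np.hypot(*(ce[j]-c))+100*(st[j,4]<60))
    # expected centroid of the pad silhouette at the nominal pose, by rendering
    M=masks(n,box(.056,.056,.046,.054),[.5326,.002,.3438-0,0],(0,0,512,384))[0];g=np.mgrid[:384,:512];e=np.array([(M*g[1]).sum(),(M*g[0]).sum()])/M.sum()
    print(n,st[i,4],"expect area",M.sum(),"offset mm",1000*(ray(n,ce[i],.052)-ray(n,e,.052))[:2])
E
python3 chk.py 7
python3 - <<'E'
import cv2,numpy as np
f=lambda a:cv2.convertScaleAbs(cv2.resize(a,(400,300),interpolation=cv2.INTER_CUBIC),alpha=1.4)
a=np.hstack([f(cv2.imread('pics/scene7.png')[90:210,180:340]),f(cv2.imread('pics/top7.png')[130:250,180:340])]);cv2.imwrite('pics/c7.png',a)
E
```

```text
tcp goal [526.94  -9.61  86.28] shift [27.37  0.67  8.32] turn [-0.15 -0.13  0.08]
t 24.78 p [525.25 -11.68 114.78] azY -26.11296659659935 z [-0.41 -0.83 -0.38] q [-0.91  1.14  0.8   1.51  0.16  1.52 -0.69] w 0.43267749612219625 F [-0.38  0.83 -6.42]
scene 259 expect area 318.37254901960796 offset mm [-1.156   2.6207]
top 295 expect area 373.0627450980393 offset mm [-2.188   0.3832]
```

View pics/c7.png

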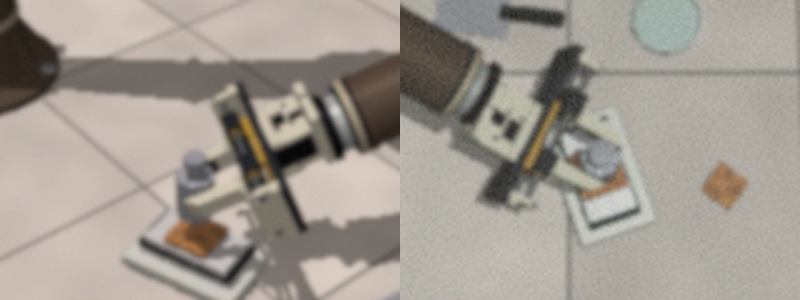

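The weight hangs upright above the pad (scene (190,190), top (600,160)). The pad is within about 2 mm of centre. I lower the weight now.

Emit:
step_arm:
  moves:
    - [[1,5,0.5,2,0,0,0],[1,14,0.5,5,0,0,0],[1,22,0.5,7,0,0,0],[1,25,0.5,8,0,0,0],[1,25,0.5,8,0,0,0],[1,25,0.5,8,0,0,0]]

```text
clock: 25.38
eef_pos: [0.5288, -0.0074, 0.0905]
eef_rot: [0.703, 0.44, -0.473, 0.296]
contact_force: [-0.1, -0.6, -5.4]
width: 0.433
gripper_force: 39.9
```

```bash
python3 st.py .532 .0025 .054; python3 d.py;python3 chk.py 8
python3 - <<'E'
from vis import *
f=lambda a:cv2.convertScaleAbs(cv2.resize(a,(400,300),interpolation=cv2.INTER_CUBIC),alpha=1.4)
from d import *
s=robot.state();w=np.array([np.cos(np.radians(-116)),np.sin(np.radians(-116)),0]);z=R.from_quat(s["eef_rot"]).as_matrix()[:,2]
F=s["eef_pos"]-.019*z+.0047*w-[0,0,.0334];print("foot est",F*1000)
v=[]
for n,(x0,y0) in dict(scene=(220,130),top=(225,160)).items():
    b=f(cv2.imread(f'pics/{n}8.png')[y0:y0+60,x0:x0+80])
    for r,za,zb in((ro,0,.052),(.013,.066,.078)):
        t=np.linspace(0,6.28,17)[:-1];P=np.array([[F[0]+r*np.cos(k),F[1]+r*np.sin(k),F[2]+h] for k in t for h in(za,zb)])
        cv2.polylines(b,[np.round((cv2.convexHull(proj(n,P).astype(np.float32))[:,0]-[x0,y0]+.5)*5).astype(np.int32)],True,(0,0,255),1)
    v.append(b)
cv2.imwrite('pics/c8.png',np.hstack(v))
E
```

```text
tcp goal [526.34  -9.11  80.28] shift [ 8.5  -1.45  6.24] turn [ 0.12 -0.18  0.  ]
t 25.38 p [528.75  -7.43  90.51] azY -25.892484791975676 z [-0.4  -0.83 -0.38] q [-0.91  1.18  0.78  1.5   0.14  1.51 -0.71] w 0.43291452144213244 F [-0.07 -0.58 -5.44]
foot est [534.45   3.89  64.8 ]
```

View pics/c8.png

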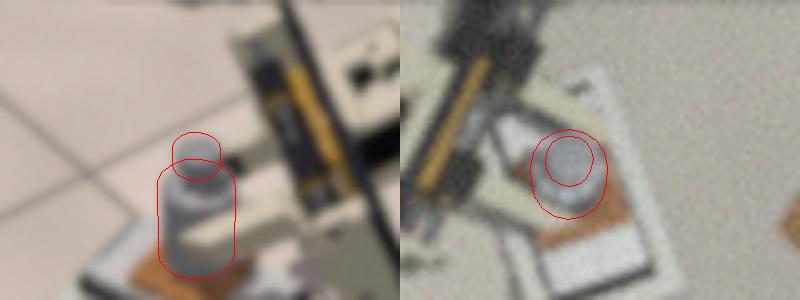

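The overlay of the expected upright weight matches both views within 2 mm (scene (197,220), top (569,175)). Now I make the final approach, watching the force.

Emit:
step_arm:
  moves:
    - [[1,1,-1.4,3,0,0,0],[1,3,-1.4,4.2,0,0,0],[1,5,-1.4,4.8,0,0,0],[1,6,-1.4,5.2,0,0,0],[1,6,-1.4,5.2,0,0,0],[1,6,-1.4,5.2,0,0,0]]

```text
clock: 25.98
eef_pos: [0.5263, -0.0094, 0.0832]
eef_rot: [0.704, 0.44, -0.473, 0.296]
contact_force: [-0.7, -0.4, -7.0]
width: 0.431
gripper_force: 39.9
```

```bash
python3 st.py .532 .0025 .054; python3 d.py
```

```text
tcp goal [526.34  -9.11  80.28] shift [ 2.77 -0.09  0.85] turn [ 0.09 -0.19 -0.02]
t 25.98 p [526.3   -9.38  83.17] azY -25.925125620681474 z [-0.4  -0.83 -0.38] q [-0.91  1.18  0.78  1.51  0.14  1.49 -0.71] w 0.43127708799938425 F [-0.73 -0.36 -6.99]
```

Still hanging at about −6 N. I keep lowering slowly.

Emit:
step_arm:
  moves:
    - [[1,0.5,0,0.2,0,0,0],[1,0.9,0,0.4,0,0,0],[1,1.4,0,0.6,0,0,0],[1,1.4,0,0.6,0,0,0]]

```text
clock: 26.32
eef_pos: [0.5263, -0.0094, 0.082]
eef_rot: [0.704, 0.44, -0.473, 0.296]
contact_force: [0.1, 0.8, -4.1]
width: 0.437
gripper_force: 39.9
```

Emit:
step_arm:
  moves:
    - [[1,0.5,0,0.2,0,0,0],[1,0.9,0,0.4,0,0,0],[1,0.9,0,0.4,0,0,0]]

```text
clock: 26.57
eef_pos: [0.5263, -0.0095, 0.0819]
eef_rot: [0.704, 0.44, -0.473, 0.297]
contact_force: [0.3, 4.8, 6.3]
width: 0.434
gripper_force: 39.8
```

Emit:
step_arm:
  moves:
    - [[1,-0.4,0,-0.1,0,0,0],[0.5,-0.4,0,-0.1,0,0,0],[0.3,-0.4,0,-0.1,0,0,0],[0.1,-0.4,0,-0.1,0,0,0],[0.1,-0.4,0,-0.1,0,0,0],[0.1,-0.4,0,-0.1,0,0,0],[0.1,-0.4,0,-0.1,0,0,0]]

```text
clock: 27.15
eef_pos: [0.5262, -0.0096, 0.0811]
eef_rot: [0.704, 0.44, -0.473, 0.296]
contact_force: [0.6, 0.0, 0.4]
width: 0.812
gripper_force: 0.0
```

Emit:
step_arm:
  moves:
    - [[0.1,0,0,-5,0,0,0],[0.1,0,0,-15,0,0,0],[0.1,0,0,-35,0,0,0],[0.1,0,0,-60,0,0,0],[0.1,-10,0,-90,0,0,0],[0.1,-30,0,-120,0,0,0],[0.1,-50,0,-150,0,0,0],[0.1,-60,0,-170,0,0,0]]

```text
clock: 27.82
eef_pos: [0.5864, 0.1142, 0.2045]
eef_rot: [0.704, 0.44, -0.471, 0.297]
contact_force: [0.5, 0.7, 0.3]
width: 0.901
gripper_force: 0.0
```

Emit:
step_arm:
  moves:
    - [[0.1,-20,0,-30,0,0,0],[0.1,-40,0,-60,0,0,0],[0.1,-50,0,-80,0,0,0],[0.1,-50,0,-80,0,0,0],[0.1,-50,0,-80,0,0,0],[0.1,-50,0,-80,0,0,0]]

```text
clock: 28.32
eef_pos: [0.5975, 0.151, 0.2571]
eef_rot: [0.694, 0.447, -0.476, 0.303]
contact_force: [0.7, -2.1, 3.0]
width: 0.898
gripper_force: 0.0
```

```bash
python3 d.py;python3 chk.py 9
python3 - <<'E'
from vis import *
f=lambda a:cv2.convertScaleAbs(cv2.resize(a,(400,300),interpolation=cv2.INTER_CUBIC),alpha=1.4)
v=[]
for n,(x0,y0) in dict(scene=(215,135),top=(215,155)).items():
    b=cv2.imread(f'pics/{n}9.png');v.append(np.vstack([f(b[y0:y0+75,x0:x0+100]),f(b)]))
cv2.imwrite('pics/c9.png',np.hstack(v))
E
```

```text
t 28.32 p [597.54 150.98 257.1 ] azY -24.65015289679932 z [-0.39 -0.85 -0.36] q [-1.02  1.32  1.31  0.99 -0.1   2.   -0.27] w 0.8984218038186434 F [ 0.66 -2.06  3.02]
```

View pics/c9.png

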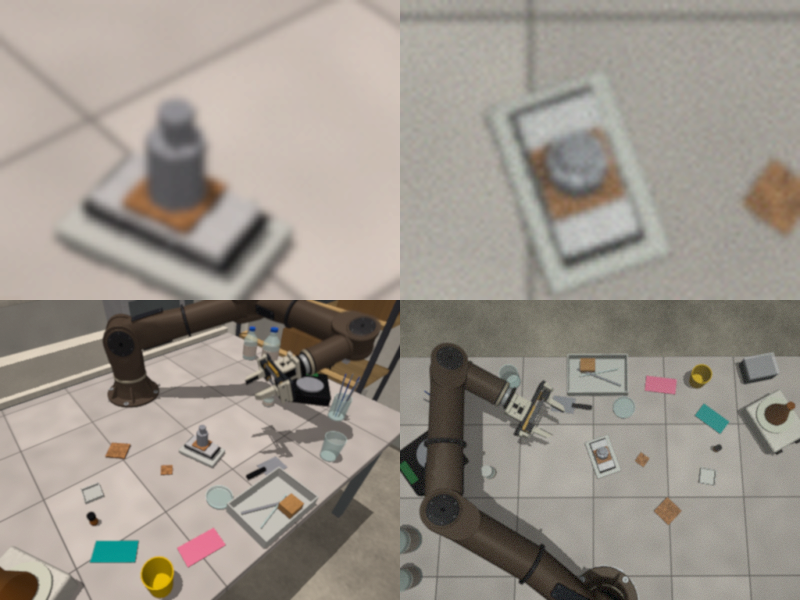

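The stack is complete: the weight stands upright in the middle of the pad (scene (176,150), top (578,160)), and the bystanders are where they were. The wrist sits near a joint limit, so I back it off slightly and hand in.

Emit:
step_arm:
  moves:
    - [[0.1,0,0,0,0,4,0],[0.1,0,0,0,0,8,0],[0.1,0,0,0,0,10,0],[0.1,0,0,0,0,10,0],[0.1,0,0,0,0,10,0],[0.1,0,0,0,0,10,0]]

```text
clock: 28.92
eef_pos: [0.5986, 0.1472, 0.2748]
eef_rot: [0.741, 0.469, -0.403, 0.262]
contact_force: [0.2, 0.4, -0.9]
width: 0.898
gripper_force: 0.0
```

```bash
python3 d.py; python3 -c "
from workcell import robot
print(robot.close_job())"
```

```text
t 28.92 p [598.6  147.2  274.78] azY -24.966274664873715 z [-0.35 -0.77 -0.54] q [-1.03  1.21  1.32  1.05 -0.19  1.93 -0.29] w 0.8981650196074349 F [ 0.15  0.42 -0.95]
the job is handed in; nothing more can be done
None
```

The job is handed in at 28.9 s: sheet, plate, pad and upright weight were set down in that order, centred on the stand to about 2 mm as far as the cameras could measure, and everything was released; the hand-in returned no verdict.

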